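# Hold the hopper's spring gate open with the pull pin

## Robot

A 7-joint arm with a two-finger parallel gripper is mounted at the origin on the work surface. World frame = base frame: x ahead of the robot, y to its left, z up, the work surface at z = 0. Lengths are in m, angles in rad, forces in N, time in s.
With the tool pointing down it reaches from about 0.35 to 0.9 m from the base axis. Payload 7.2 kg.
Tool frame: the origin (TCP) lies on the centre line of the jaws, within the pads' length; the fingertips stand 14 mm ahead of it and the grasp point (between the pads) lies 5 mm behind it; z points along the fingers, y is the line along which they close (so a half turn about z gives the same grasp; the last joint's range is limited). The gripper opens to 85 mm and grips with 20 to 120 N. Pads are 22 mm wide; open, the fingers measure 114 mm over their backs; the gripper's body (76 mm by 85 mm) begins 54 mm behind the grasp point. The pads swing forward as they close: fully open they stand 13 mm farther back than shut.
Start: joints at [-1.343, 0.411, -0.013, 1.596, 0.006, 1.134, -0.082], TCP at [0.182, 0.598, 0.245] pointing down, gripper open.
Joint ranges: [-2.95, 2.95], [-0.29, 1.99], [-1.47, 1.44], [0.14, 2.54], [-1.03, 4.17], [0.13, 1.85], [-2.86, 2.86]. Speed limits (rad/s): [2.39, 2.39, 3.01, 3.01, 3.14, 3.14, 3.14].

## Interface

Orientations are given as a 3x3 rotation matrix whose columns are the frame's x, y, z axes.
In Python, from rig import ctrl gives the robot as it stands.
- The arm moves only by the shell command python3 -m inch 'ROWS' [FORCE]. ROWS is JSON, one flat list of numbers, 7 for each row, row after row: the shift along the tool's x, y, z normalised to -1 to 1, where 1 is 0.5 m, then the turn, a rotation vector about the tool's x, y, z normalised to -1 to 1, where 1 is pi/4 rad, then the closure, from 0 (fully open) to 1 (shut). In form: [tx, ty, tz, wx, wy, wz, grip, tx, ty, tz, wx, wy, wz, grip, ...]. A call has 1 to 20 rows; each row is the pose to reach, as a shift and turn from the pose commanded when the call began, along the tool's axes at that moment; what a row does not reach only later rows make up. A row lasts 1/8 s, in which the tool goes at most 62.5 mm and 10.7 degrees, less where a joint would pass 70% of its speed; a pose out of reach is approached as far as the arm can. A call with a number of a shift or a turn outside -1 to 1 is refused whole. A call with a gripper value outside its range is refused whole. The fingers move at their own pace and stop on an object; FORCE is the grip in N (left out, the last holds). Time passes only in rows, so rows that repeat a pose let the fingers close. It gives the time, the measured TCP pose, the force, the opening and the grip force at its end, in the units of the state.
- ctrl.observe(): the state, without advancing time (a new reading comes with each control period).
- ctrl.get_image(name): name is "scene" or "side" or "wrist"; returns a dict with "image" (384x512x3 uint8, red, green, blue), "fov_y" (degrees; the focal length in pixels is half the picture's height over the tangent of half this angle, whatever the lens; pixels are square), "cx", "cy" (the principal point, pixels), "R" (3x3) and "t" (3): a world point X has camera coordinates R X + t. Camera axes: x right, y down, z forward; pixel columns grow to the right and rows downward; lengths in m; the calibration is good to about 2 mm. A picture is of the moment at which its call begins. There is no depth.
- ctrl.hand_in(): hands the job in; it is judged then, once.
Trained networks look in a picture, given as the dict that the camera call returned (one of the last four; its "shot" number tells which), for a name from the list of things; names that differ only in an ending like _2 or _b are one class to them, and where a whole thing is asked for, a point or a joint stands for the part that bears it (a point fixed in the world has none). Each returns a list of dicts, best first, with "conf" (0 to 1); they miss things now and then, are a little off and sometimes report something else, mostly with a low value. They report only what shows in the picture. A call takes as long as a camera call. They do not tell look-alikes from the thing itself.
- ctrl.recognise(name, picture): "bbox" ([centre column, centre row, width, height] in pixels, round what is visible of it).
- ctrl.cut_out(name, picture): "mask" (384x512 bool, what is visible of it) and "bbox" ([centre column, centre row, width, height] in pixels, round what is visible of it).
The state is a dict: "time_s": time; "q": joint angles; "qd": joint speeds; "tau": joint torques, N m; "tcp_pos": TCP position; "tool_rot": TCP orientation; "ft_force": force on the tool from outside, world axes, zero at the start; "moment": the same for the moment, N m; "opening": opening from 0.0 (shut) to 1.0 (fully open); "gripper_force": force on a finger pad.
Only numpy, scipy, OpenCV 4.12 (cv2) and the standard library are available. Lean on these libraries where they do the work, as an engineer would, in place of code of your own. Each camera call takes 0.05 s, during which the arm holds its last target. There are 200 camera calls.

## Task

Take the yellow-handled pull pin out of its wooden rest, push its steel rod down through the eye of the grain hopper's blue spring gate while the gate is still shut, and with the pin draw the gate out until its black pointer stands level with the red clip on the white gauge bar. The gate springs back when let go, so finish while still gripping the pin and holding the gate steady at the clip, keeping the gripper itself off the gate. Leave the bowl, pestle, cup, jar, tin and mug standing where they are.

Things in the scene. Friction and masses are not known exactly. Their poses are not given: they have to be found in the camera images.
- pin: Loose pull pin, about 90 g, standing upright in the rest: a square yellow plastic handle 26 x 26 mm and 60 mm tall above a steel rod 10 mm in diameter and 55 mm long. Origin: centre of the handle's underside (the shoulder, where the rod begins); z points up along the handle, x and y across its flat sides.
- pin_tip (a point): The lower end of the pin's rod (slightly tapered over the last 5 mm), 55 mm below the pin's origin on its axis.
- rest: Fixed wooden block 70 x 70 mm, 65 mm tall, with an upright 16 mm hole right through its middle; the pin's rod stands in it with the shoulder on the block's top. Origin: centre of its underside, z up.
- hopper: Fixed metal grain hopper on four legs: a box 180 x 180 mm, underside 112 mm and lid top 292 mm above the platform (knob to 312 mm). Origin: on the platform under its centre, z up. Its -x axis is the way the gate is drawn out; the shut gate's eye lies 190 mm out along -x, 100 mm clear of the box.
- bar_end (a point): Outer end of the fixed white gauge bar (10 mm square, top at 110 mm), centre of its top face. The bar runs from the hopper parallel to the gate, 80 mm to the hopper's -y side of the eye, 240 mm long, its outer end on a 12 mm post.
- gate: Spring gate, a flat metal slide that moves along the hopper's -x axis, from shut to a stop 115 mm out. A spring always pulls it shut: about 3.6 N when shut plus 0.8 N for each 10 mm drawn. Its blue front end is a plate 48 x 48 mm, 12 mm thick, with the eye in its middle. Origin: at the eye (see there); axes parallel to the hopper's.
- eye (a point): The eye: an upright round through hole, 18 mm in diameter, in the gate's 12 mm thick front plate, with nothing below it down to the platform. Point: centre of its mouth at the plate's upper face, 110 mm above the platform; axes parallel to the hopper's.
- pointer (a point): Tip of the gate's thin black pointer (5 mm wide), which sticks out from the front plate towards the gauge bar: 63 mm along -y of the eye, moving with the gate.
- clip: Red clip fixed around the white gauge bar, 18 mm long along the bar, 22 mm across, 20 mm tall: the mark. It stands 45 to 85 mm beyond the shut gate's pointer. Origin: its centre; axes parallel to the hopper's. The gate is at the mark when the pointer has the same x as the clip in the hopper's axes.
- bowl: White enamel bowl, 124 mm across, 50 mm tall, standing under the hopper. Origin: centre of its underside. Leave alone.
- pestle: Short wooden pestle standing upright on its thick end, 56 mm across, 160 mm tall. Origin: centre of its underside. Leave alone. A large fixed wooden mortar (240 mm across, 190 mm tall) stands beyond it on the far right of the platform.
- cup: Stainless cup, 76 mm across, 90 mm tall. Origin: centre of its underside. Leave alone.
- jar: Orange plastic jar with a white cap, 100 mm across, 130 mm tall. Origin: centre of its underside. Leave alone.
- tin: Small green tin, 66 mm across, 100 mm tall. Origin: centre of its underside. Leave alone.
- mug: Blue mug, 80 mm across, 85 mm tall, handle at its +y. Origin: centre of its underside. Leave alone.
There are look-alikes about, which are no part of the job. What is meant by the pin is not orange, purple or turquoise, and is the smaller of those in its own colour.

How it is judged:
On the way, in this order (a step that is already met when the one before it is completed fails the run):
1. the pin is lifted clear out of its rest, the gate still shut (z of pin_tip in the frame of rest above 0.07 m and x of eye in the frame of hopper above -0.205 m), for 0.1 s.
2. the rod stands down through the eye, its tip at least 22 mm below the eye's mouth, before the gate has been drawn 25 mm (z of pin_tip in the frame of eye below -0.022 m and horizontal distance between pin_tip and eye below 0.014 m and angle between pin's own z axis and vertical below 0.35 rad and x of eye in the frame of hopper above -0.215 m), for 0.2 s.
At the end, for the whole second after the job is handed in: Gate still (<10 mm/s), pointer within 9 mm of the clip's middle; rod through the eye (tip 22 mm or more below its mouth, within 14 mm sideways, pin tilt < 0.35 rad); fingers grip the pin (> 3 N), pin pulls the gate (> 2 N), gripper and arm off the gate (x of pointer in the frame of clip between -0.009 and 0.009 m and z of pin_tip in the frame of eye below -0.022 m and horizontal distance between pin_tip and eye below 0.014 m and angle between pin's own z axis and vertical below 0.35 rad and contact force between the fingers and pin above 3 N and contact force between pin and gate above 2 N and contact force between each of the fingers, the arm and gate below 0.5 N and linear speed of gate below 0.01 m/s); the arm keeps its last pose, push and grip.
It fails at once if one of these is shifted more than 30 mm or tipped over: bowl, pestle, cup (distance of any of bowl, pestle, cup from where it was at the start of the episode above 0.03 m or angle between any of bowl, pestle, cup's own z axis and vertical above 0.3 rad).
It fails at once if one of these is shifted more than 30 mm or tipped over: jar, tin, mug (distance of any of jar, tin, mug from where it was at the start of the episode above 0.03 m or angle between any of jar, tin, mug's own z axis and vertical above 0.3 rad).
It also fails if it takes over 51 s, if anything falls off the work surface, if the arm or the gripper's body presses on something with over 40 N, if the wrist force passes 120 N, or if a joint passes its speed limit or range.

## Working session

There is one attempt and no reset: what is moved stays moved. The work goes in short steps, Python scripts to look and compute and a shell command to move; the robot and the scene stay as the last step left them, time stands still between calls to the robot, and variables do not carry over. Pictures are saved under pics/ and viewed, at most 10 in all, crops included, and the job is handed in when it is done.

```bash
ls; mkdir -p pics; python3 - <<'E'
from rig import ctrl
import cv2,numpy as np
s=ctrl.observe();print(s['time_s'],s['tcp_pos'],s['tool_rot'],s['opening'])
ims={}
for n in ['scene','side']:
    p=ctrl.get_image(n);ims[n]=p
    cv2.imwrite(f'pics/{n}0.png',cv2.resize(p['image'][:,:,::-1],(800,600)))
    print(n,p['fov_y'],p['cx'],p['cy'],np.round(p['R'],3).tolist(),np.round(p['t'],3))
    for o in ['pin','rest','hopper','gate','clip','bar_end','pestle','cup','jar','tin','mug','bowl']:
        try:
            print(o,[(np.round(d['bbox'],1).tolist(),round(d['conf'],2)) for d in ctrl.recognise(o,p)])
        except Exception as e: print(o,e)
E
```

```text
pics
0.0 [0.1821007  0.59739921 0.24445764] [[-9.56579161e-01  2.91472464e-01 -3.34201926e-04]
 [ 2.91472626e-01  9.56577916e-01 -1.54882929e-03]
 [-1.31750908e-04 -1.57898853e-03 -9.99998745e-01]] 0.9995844999621618
scene 51.18788157572327 257.4782125799731 191.01475852383757 [[-0.429, 0.903, 0.019], [0.515, 0.261, -0.817], [-0.743, -0.34, -0.577]] [ 0.207 -0.192  1.572]
pin [([203.2, 209.4, 11.0, 34.8], 0.78), ([191.2, 175.8, 11.7, 22.8], 0.76), ([208.1, 160.3, 8.1, 43.5], 0.71), ([175.9, 162.0, 18.4, 45.8], 0.66), ([234.1, 189.3, 8.7, 27.8], 0.48)]
rest [([193.6, 193.6, 28.5, 33.3], 0.69)]
hopper [([319.4, 212.3, 193.5, 153.6], 0.85)]
gate [([296.8, 215.1, 53.6, 22.0], 0.56)]
clip [([252.2, 228.1, 10.9, 10.7], 0.54), ([319.6, 210.0, 196.3, 151.6], 0.21)]
bar_end [([321.0, 212.4, 195.4, 151.1], 0.59)]
pestle [([126.8, 156.6, 23.4, 49.9], 0.92)]
cup [([191.3, 145.4, 23.8, 26.7], 0.9)]
jar [([153.3, 227.8, 42.6, 56.7], 0.62), ([194.5, 194.8, 29.0, 28.6], 0.28)]
tin [([317.2, 211.6, 191.7, 151.5], 0.5)]
mug [([426.6, 217.7, 32.2, 43.6], 0.86)]
bowl [([348.6, 251.9, 42.5, 22.9], 0.59)]
[... 218 characters left out ...]
, 18.7], 0.63), ([300.4, 228.9, 16.9, 32.1], 0.62), ([255.1, 231.0, 9.4, 33.6], 0.61), ([240.9, 250.9, 17.4, 49.1], 0.56)]
rest [([285.4, 259.6, 20.6, 36.6], 0.61)]
hopper [([264.9, 172.2, 94.1, 114.2], 0.57)]
gate []
clip [([198.7, 171.1, 21.2, 20.7], 0.71), ([265.1, 171.8, 95.0, 115.5], 0.64)]
bar_end [([265.6, 169.8, 93.5, 116.3], 0.79), ([299.4, 311.1, 25.1, 65.2], 0.71)]
pestle [([299.7, 313.9, 24.8, 67.1], 0.84)]
cup []
jar [([343.8, 241.2, 33.9, 52.9], 0.97), ([248.9, 188.4, 28.5, 22.9], 0.27)]
tin [([202.8, 186.7, 20.6, 30.6], 0.88), ([265.4, 184.7, 24.9, 22.8], 0.51)]
mug [([198.3, 170.8, 26.4, 24.7], 0.8)]
bowl [([247.6, 188.2, 28.1, 17.1], 0.87), ([268.8, 184.0, 24.8, 18.4], 0.5)]
```

View pics/scene0.png

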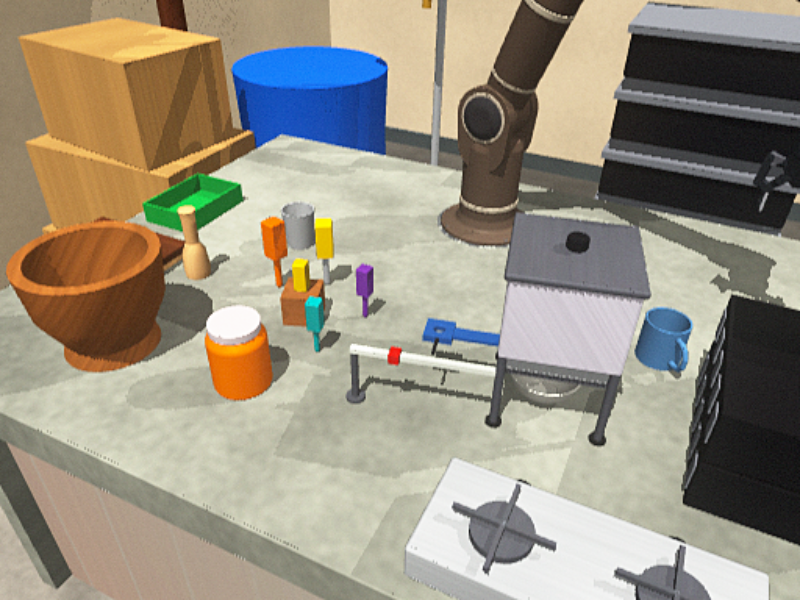

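View pics/side0.png

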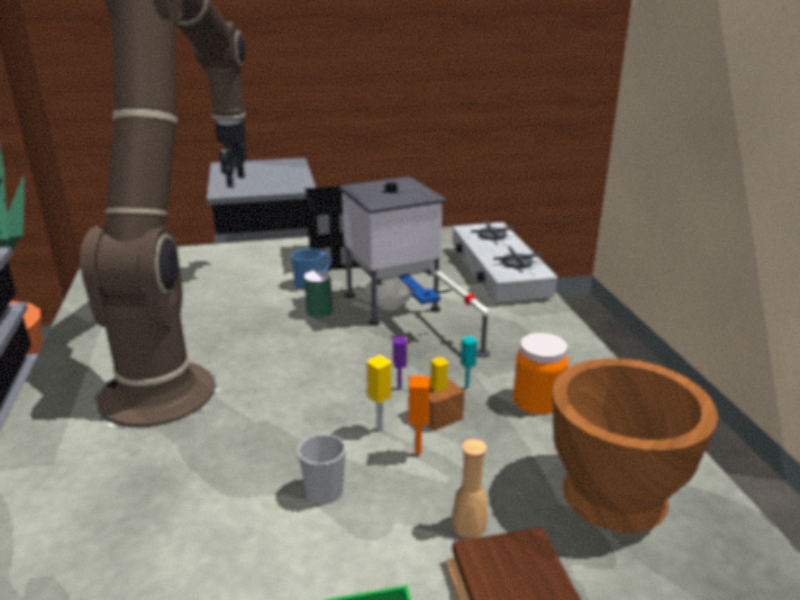

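Scene view (800×600 px): the small yellow pin stands in the rest at (301,275), ringed by orange (275,240), big yellow (324,240), purple (365,282) and turquoise (315,315). The gate plate is at (438,330), the clip at (394,355) and the bar end at (353,348). The side view agrees, with the pin at (439,375), clip at (470,299) and bar end at (487,311).

```bash
cat > h.py <<'E'
from rig import ctrl
import cv2,numpy as np
def K(p):
    f=p['image'].shape[0]/2/np.tan(np.radians(p['fov_y'])/2)
    return np.array([[f,0,p['cx']],[0,f,p['cy']],[0,0,1]])
def ray(p,uv):
    R=np.array(p['R']);t=np.array(p['t'])
    d=R.T@np.linalg.inv(K(p))@np.array([uv[0],uv[1],1.]);c=-R.T@t
    return c,d
def atz(p,uv,z):
    c,d=ray(p,uv);return c+d*(z-c[2])/d[2]
def tri(obs):
    A=np.zeros((3,3));b=np.zeros(3)
    for p,uv in obs:
        c,d=ray(p,uv);d=d/np.linalg.norm(d);M=np.eye(3)-np.outer(d,d);A+=M;b+=M@c
    X=np.linalg.solve(A,b)
    return X,[np.round(proj(p,X)-np.array(uv),1).tolist() for p,uv in obs]
def proj(p,X):
    x=K(p)@(np.array(p['R'])@np.array(X)+np.array(p['t']));return x[:2]/x[2]
def blobs(p,lo,hi,roi,amin=15):
    h=cv2.cvtColor(p['image'],cv2.COLOR_RGB2HSV);m=cv2.inRange(h,lo,hi)
    x0,y0,x1,y1=roi;k=np.zeros_like(m);k[y0:y1,x0:x1]=m[y0:y1,x0:x1]
    n,l,s,c=cv2.connectedComponentsWithStats(k)
    return [(np.round(c[i],1).tolist(),s[i].tolist()) for i in range(1,n) if s[i,4]>=amin]
E
python3 - <<'E'
from h import *
S=ctrl.get_image('scene');D=ctrl.get_image('side')
cols=dict(yellow=((22,120,100),(34,255,255)),red=((0,170,90),(4,255,255)),orange=((5,190,90),(14,255,255)),purple=((130,90,50),(155,255,255)),turq=((83,120,60),(95,255,255)),blue=((100,120,50),(118,255,255)))
for k,(lo,hi) in cols.items():
    print(k,'S',blobs(S,lo,hi,(150,120,330,270)),'D',blobs(D,lo,hi,(190,160,380,310)))
T=lambda n,a,b:print(n,*[np.round(x,3) for x in tri([(S,a),(D,b)])])
T('pin',(191.7,176.5),(281.3,239.5))
T('bigy',(207.5,153),(242.3,242.5))
T('orange',(175,153.5),(268,257))
T('purple',(233.5,179.5),(256,225.5))
T('turq',(201.5,201),(300.3,225))
T('clip',(252.2,228.1),(300.5,191.2))
T('barend',(226.5,222.7),(311.5,199))
T('eye',(280.3,211),(276.3,188.8))
T('knob',(369,155),(250,120))
T('jar',(149,207),(347.5,223))
T('tin',(149,207),(347.5,223))
c=np.concatenate([cv2.resize(S['image'][150:260,160:330],None,fx=4.6,fy=4.6,interpolation=2)[:300*2],],0)
cv2.imwrite('pics/cropS.png',c[:,:,::-1])
cv2.imwrite('pics/cropD.png',cv2.resize(D['image'][165:285,215:365],None,fx=5,fy=5,interpolation=2)[:,:,::-1])
E
```

```text
yellow S [([206.9, 152.1], [201, 140, 12, 26, 280]), ([191.9, 175.6], [187, 165, 11, 22, 197])] D [([242.2, 241.9], [235, 227, 16, 31, 408]), ([280.7, 238.6], [276, 228, 11, 22, 211])]
red S [([251.7, 227.2], [248, 222, 9, 11, 75])] D []
orange S [([175.7, 157.3], [167, 142, 17, 42, 369]), ([161.7, 236.8], [150, 208, 24, 48, 720])] D [([342.7, 246.4], [329, 226, 34, 39, 542]), ([268.4, 260.7], [262, 241, 14, 50, 361])]
purple S [([233.0, 181.7], [228, 169, 11, 34, 246])] D [([255.4, 225.5], [251, 215, 10, 33, 172])]
turq S [([201.0, 203.1], [195, 190, 12, 35, 270])] D [([299.7, 225.7], [295, 215, 10, 32, 183])]
blue S [([291.7, 213.2], [271, 204, 49, 17, 463])] D [([197.2, 168.3], [190, 160, 21, 24, 246]), ([268.8, 185.6], [256, 176, 25, 18, 178])]
pin [ 0.535 -0.191  0.094] [[ 0.3 -0.2]
 [ 0.3  0.2]]
bigy [ 0.417 -0.207  0.11 ] [[ 0.3 -0.3]
 [ 0.3  0.3]]
orange [ 0.47  -0.294  0.112] [[ 0.2 -0.2]
 [ 0.3  0.2]]
purple [ 0.482 -0.081  0.085] [[-0.1  0.1]
 [-0.1 -0.1]]
turq [ 0.617 -0.108  0.085] [[-0.1  0.1]
 [-0.1 -0.1]]
clip [0.676 0.077 0.105] [[ 0.5 -0.4]
 [ 0.4  0.3]]
barend [0.692 0.011 0.108] [[-0.3  0.3]
 [-0.3 -0.2]]
eye [0.594 0.113 0.109] [[-1.   1. ]
 [-0.8 -0.7]]
knob [0.542 0.298 0.302] [[ 0.4 -0.6]
 [ 0.2  0.4]]
jar [ 0.739 -0.185  0.122] [[-0.  0.]
 [-0. -0.]]
tin [ 0.739 -0.185  0.122] [[-0.  0.]
 [-0. -0.]]
```

View pics/cropS.png

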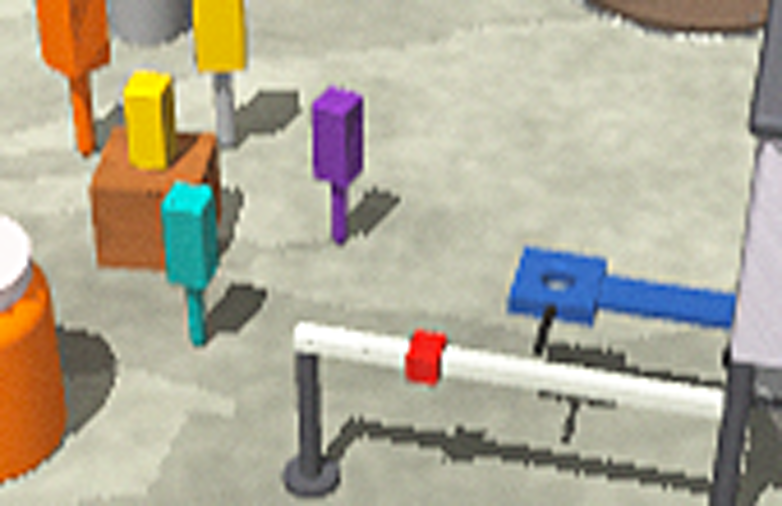

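View pics/cropD.png

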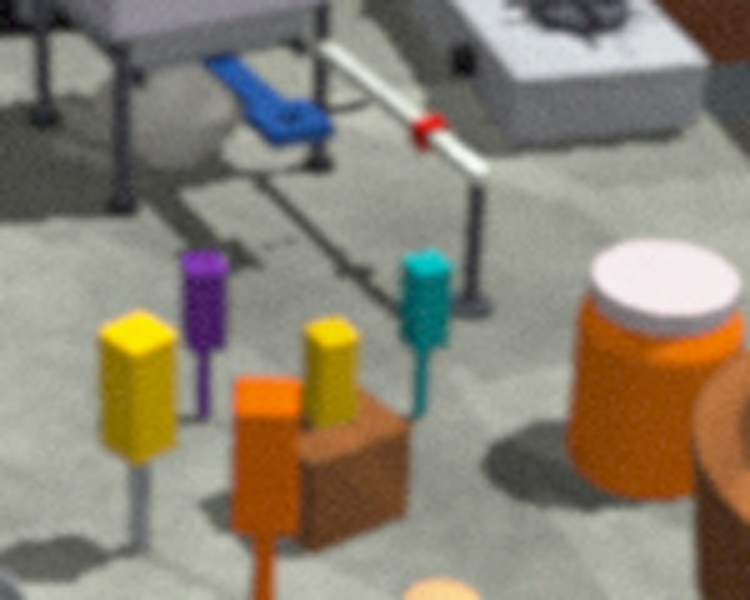

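```bash
python3 -m inch '[0,0,-0.3,0,0,0,0, 0,0,-0.3,0,0,0,0, -0.12,-0.14,-0.3,0,0,0.25,0, -0.24,-0.28,-0.3,0,0,0.5,0, -0.36,-0.42,-0.3,0,0,0.75,0, -0.48,-0.56,-0.3,0,0,1,0, -0.55,-0.65,-0.3,0,0,1,0, -0.55,-0.65,-0.3,0,0,1,0, -0.55,-0.65,-0.3,0,0,1,0, -0.55,-0.65,-0.3,0,0,1,0]'; python3 - <<'E'
from h import *
s=ctrl.observe();R=np.array(s['tool_rot']);print(s['time_s'],s['tcp_pos'],R.round(3).tolist(),s['q'])
print((R.T@(np.array([.535,-.191,.40])-s['tcp_pos']))/.5)
E
```

```text
time_s: 2.65
tcp_pos: [0.352, 0.2031, 0.396]
tool_rot: [[-0.464, 0.886, 0.001], [0.886, 0.464, 0.002], [0.001, 0.002, -1.0]]
ft_force: [0.2, 0.6, 0.3]
opening: 1.0
gripper_force: 0.0
2.65 [0.351983   0.20310062 0.39600519] [[-0.464, 0.886, 0.001], [0.886, 0.464, 0.002], [0.001, 0.002, -1.0]] [-1.02723084 -0.10835004  0.34992464  1.85344879  0.03718007  1.38834042
 -0.20325455]
[-0.86804403 -0.04157062 -0.00879618]
```

```bash
python3 -m inch '[-0.12,-0.01,0,0,0,0.25,0, -0.24,-0.01,0,0,0,0.5,0, -0.36,-0.02,0,0,0,0.75,0, -0.48,-0.03,0,0,0,1,0, -0.6,-0.04,0,0,0,1,0, -0.72,-0.04,0.05,0,0,1,0, -0.8,-0.04,0.1,0,0,1,0, -0.84,-0.04,0.1,0,0,1,0, -0.84,-0.04,0.1,0,0,1,0, -0.84,-0.04,0.1,0,0,1,0, -0.84,-0.04,0.1,0,0,1,0]'; python3 - <<'E'
from h import *
s=ctrl.observe();R=np.array(s['tool_rot']);print(s['time_s'],s['tcp_pos'],R.round(3).tolist(),s['q'])
W=ctrl.get_image('wrist');cv2.imwrite('pics/w1.png',W['image'][:,:,::-1])
print(np.round(W['R'],3).tolist(),W['t'],W['fov_y'],'proj pin',proj(W,[.535,-.191,.125]),'cam',-np.array(W['R']).T@W['t'])
E
```

```text
time_s: 4.03
tcp_pos: [0.5305, -0.1719, 0.3456]
tool_rot: [[0.29, 0.957, 0.001], [0.957, -0.29, 0.001], [0.001, 0.0, -1.0]]
ft_force: [-0.2, -1.2, -0.0]
opening: 1.002
gripper_force: 0.0
4.025 [ 0.5305393  -0.17188313  0.3456067 ] [[0.29, 0.957, 0.001], [0.957, -0.29, 0.001], [0.001, 0.0, -1.0]] [-0.43860859  0.27732192  0.85208121  1.6576829  -0.21648456  1.30435673
  0.15803668]
[[0.957, -0.29, 0.002], [-0.279, -0.919, 0.279], [-0.079, -0.268, -0.96]] [-0.55943608 -0.0746036   0.47016881] 67.51038502675596 proj pin [260.11791516 182.51756489] cam [ 0.55199997 -0.10490365  0.47316423]
```

View pics/w1.png

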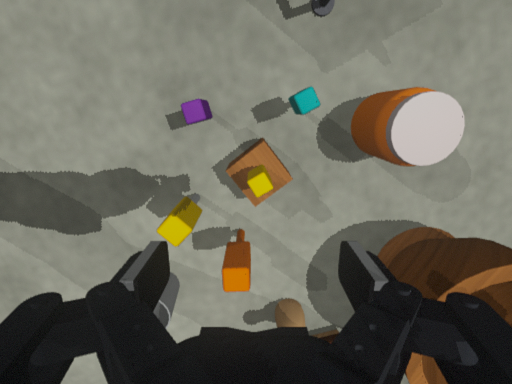

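Wrist view: the pin's top is near (260,182) on the rotated rest, with purple (196,110), turquoise (305,100), big yellow (180,222) and orange (237,270) clear of it. Next I measure its yaw and position.

```bash
python3 - <<'E'
from h import *
s=ctrl.observe();R=np.array(s['tool_rot'])
W=ctrl.get_image('wrist')
h=cv2.cvtColor(W['image'],cv2.COLOR_RGB2HSV)
roi=np.zeros(h.shape[:2],np.uint8);roi[160:205,240:282]=1
y=cv2.inRange(h,(22,120,60),(34,255,255))*roi
v=h[:,:,2][y>0];print(np.percentile(v,[5,25,50,75,95]))
def ang(m,z,n):
    c=max(cv2.findContours(m,0,2)[0],key=cv2.contourArea)
    r=cv2.minAreaRect(c);b=cv2.boxPoints(r)
    X=np.array([atz(W,q,z)[:2] for q in b]);e=X[1]-X[0];e2=X[2]-X[1]
    print(n,r,'world c',X.mean(0).round(4),'len',np.linalg.norm(e).round(4),np.linalg.norm(e2).round(4),'ang',np.degrees([np.arctan2(*e[::-1]),np.arctan2(*e2[::-1])])%90)
thr,_=cv2.threshold(v.reshape(-1,1),0,255,cv2.THRESH_OTSU);print('otsu',thr)
ang(((y>0)&(h[:,:,2]>thr)).astype(np.uint8),.125,'top'); ang((y>0).astype(np.uint8),.125,'all')
b=cv2.inRange(h,(4,90,40),(16,255,255));k=np.zeros_like(b);k[132:212,220:300]=b[132:212,220:300];k|=y
ang(cv2.morphologyEx(k,cv2.MORPH_OPEN,np.ones((3,3))),.065,'rest')
print('tool y az',np.degrees(np.arctan2(R[1,1],R[0,1])))
# refined gate features
S=ctrl.get_image('scene');D=ctrl.get_image('side')
E1=atz(S,(281.3,210.9),.11);E2=atz(D,(273,188),.11);print('eye',E1,E2,tri([(S,(281.3,210.9)),(D,(273,188))])[0])
cs=(425/4.6+160,357/4.6+150);cd=(428/5+215,130/5+165);print('clip',tri([(S,cs),(D,cd)]))
cv2.imwrite('pics/w1c.png',cv2.resize(W['image'][120:230,200:320],None,fx=5,fy=5,interpolation=2)[:,:,::-1])
E
```

```text
[113.   128.25 201.   202.   203.  ]
otsu 158.0
top ((259.9117431640625, 184.35293579101562), (19.37933921813965, 19.722335815429688), 59.036251068115234) world c [ 0.534  -0.1935] len 0.0246 0.0248 ang [14.70757519 14.04717345]
all ((258.7538146972656, 180.56922912597656), (27.039567947387695, 22.822391510009766), 60.2551155090332) world c [ 0.534  -0.1885] len 0.0282 0.0343 ang [13.25660332 12.9770777 ]
rest ((257.7200012207031, 172.4600067138672), (51.20000457763672, 49.400001525878906), 53.13010025024414) world c [ 0.5328 -0.1915] len 0.0705 0.0743 ang [19.77698697 20.71475091]
tool y az -16.84620580046494
eye [0.58845806 0.11582764 0.11      ] [0.58551699 0.11443459 0.11      ] [0.58629381 0.11548819 0.10893711]
clip (array([0.67605347, 0.07669265, 0.10643978]), [[0.3, -0.3], [0.2, 0.2]])
```

View pics/w1c.png

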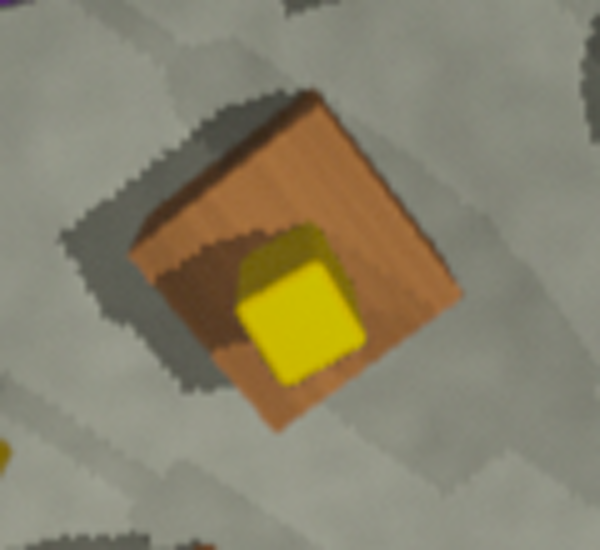

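```bash
python3 -m inch '[-0.02,0.01,0.05,0,0,0.25,0, -0.037,0.019,0.1,0,0,0.5,0, -0.037,0.019,0.17,0,0,0.75,0, -0.037,0.019,0.22,0,0,1,0, -0.037,0.019,0.22,0,0,1,0, -0.037,0.019,0.22,0,0,1,0, -0.037,0.019,0.22,0,0,1,0]' 60; python3 - <<'E'
from h import *
s=ctrl.observe();R=np.array(s['tool_rot']);W=ctrl.get_image('wrist');cv2.imwrite('pics/w2.png',W['image'][:,:,::-1])
print(s['q'])
h=cv2.cvtColor(W['image'],cv2.COLOR_RGB2HSV);u,v=proj(W,[.534,-.1925,.125]).astype(int);print(u,v)
roi=np.zeros(h.shape[:2],np.uint8);roi[max(v-35,0):v+35,u-35:u+35]=1
y=(cv2.inRange(h,(22,120,60),(34,255,255))*roi>0)&(h[:,:,2]>158)
c=max(cv2.findContours(y.astype(np.uint8),0,2)[0],key=cv2.contourArea);b=cv2.boxPoints(cv2.minAreaRect(c))
X=np.array([atz(W,q,.125)[:2] for q in b]);e=X[1]-X[0];print(X.mean(0),np.linalg.norm(e),np.degrees(np.arctan2(e[1],e[0]))%90)
print('tooly',np.degrees(np.arctan2(R[1,1],R[0,1])),'tool delta',R.T@(np.r_[X.mean(0),.105]-s['tcp_pos'])/.5)
E
```

```text
time_s: 5.1
tcp_pos: [0.5347, -0.1939, 0.2366]
tool_rot: [[0.881, 0.473, 0.002], [0.473, -0.881, -0.0], [0.002, 0.001, -1.0]]
ft_force: [-0.3, 0.0, -0.2]
opening: 1.003
gripper_force: 0.0
[-0.4489648   0.4541293   0.98027025  1.79280963 -0.4182886   1.11783627
 -0.4062475 ]
249 195
[ 0.53458781 -0.19370894] 0.024909190711820104 13.845027160932439
tooly -61.79914862987715 tool delta [-0.00044607 -0.00079576  0.26311021]
```

```bash
python3 -m inch '[0,-0.001,0.08,0,0,0.2,0, 0,-0.001,0.16,0,0,0.32,0, 0,-0.001,0.22,0,0,0.32,0, 0,-0.001,0.279,0,0,0.32,0, 0,-0.001,0.279,0,0,0.32,0, 0,-0.001,0.279,0,0,0.32,0, 0,-0.001,0.279,0,0,0.32,1, 0,-0.001,0.279,0,0,0.32,1, 0,-0.001,0.279,0,0,0.32,1, 0,-0.001,0.279,0,0,0.32,1, 0,-0.001,0.279,0,0,0.32,1, 0,-0.001,0.279,0,0,0.32,1, 0,-0.001,0.279,0,0,0.32,1]' 80
```

```text
time_s: 6.78
tcp_pos: [0.5342, -0.1933, 0.0963]
tool_rot: [[0.972, 0.236, 0.001], [0.236, -0.972, 0.0], [0.001, -0.0, -1.0]]
ft_force: [-1.3, 0.7, 6.7]
opening: 0.295
gripper_force: 78.4
```

```bash
python3 -m inch '[0,0,-0.08,0,0,0,1, 0,0,-0.16,0,0,0,1, 0,0,-0.24,0,0,0,1, 0,0,-0.32,0,0,0,1, 0,0,-0.32,0,0,0,1, 0.05,-0.1,-0.32,0,0,0,1, 0.1,-0.2,-0.32,0,0,0,1, 0.15,-0.3,-0.32,0,0,0,1, 0.2,-0.4,-0.32,0,0,0,1, 0.24,-0.49,-0.32,0,0,0,1, 0.247,-0.518,-0.32,0,0,0,1, 0.247,-0.518,-0.32,0,0,0,1, 0.247,-0.518,-0.32,0,0,0,1, 0.247,-0.518,-0.32,0,0,0,1]'; python3 - <<'E'
from h import *
W=ctrl.get_image('wrist');S=ctrl.get_image('scene');D=ctrl.get_image('side')
a=cv2.resize(W['image'],(800,600))
a=W['image'];t=np.array(ctrl.observe()['tcp_pos'])
print('W eye',proj(W,[.587,.1155,.11]),'tip',proj(W,t-[0,0,.086]),t)
c1=cv2.resize(S['image'][150:250,230:330],(280,280),interpolation=2);c2=cv2.resize(D['image'][140:240,220:320],(280,280),interpolation=2)
o=np.zeros((600,800,3),np.uint8);o[:384,:512]=a;o[:280,515:795]=c1;o[300:580,515:795]=c2
cv2.imwrite('pics/m3.png',o[:,:,::-1])
E
```

```text
time_s: 8.52
tcp_pos: [0.5926, 0.0856, 0.256]
tool_rot: [[0.972, 0.233, 0.0], [0.233, -0.972, 0.0], [0.0, -0.0, -1.0]]
ft_force: [-0.0, -0.4, -1.3]
opening: 0.299
gripper_force: 78.8
W eye [221.24043421 184.25383418] tip [250.75531879 204.75391995] [0.59274753 0.08654172 0.25597533]
```

View pics/m3.png

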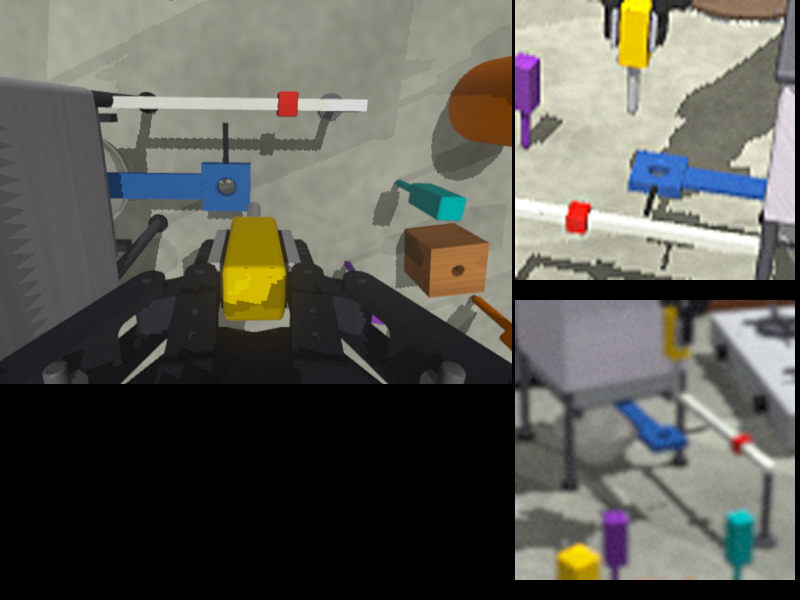

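Wrist view: eye at about (227,186), pointer tip at (225,123), clip at (288,104), bar end at (367,105). The pin is held upright, with its rod tip near (254,208).

```bash
cat > meas.py <<'E'
from h import *
def m(eyeuv=None,tipuv=None,tipz=None,verbose=1):
    W=ctrl.get_image('wrist')
    h=cv2.cvtColor(W['image'],cv2.COLOR_RGB2HSV)
    red=((cv2.inRange(h,(0,170,80),(4,255,255))|cv2.inRange(h,(176,170,80),(180,255,255)))>0).astype(np.uint8)
    n,l,s,c=cv2.connectedComponentsWithStats(red);i=1+np.argmax(s[1:,4]);print('red',s[i],c[i])
    x,y,w,hh,_=s[i]
    return W,h,c[i]
E
python3 - <<'E'
from meas import *
W,h,c=m()
b=cv2.inRange(h,(100,120,60),(120,255,255));b[:,:203]=0;b[:150]=0;b[225:]=0
pl=cv2.findContours(b,0,2)[0];pl=max(pl,key=cv2.contourArea);print(cv2.minAreaRect(pl),cv2.boundingRect(pl))
# hole via non-blue inside
x,y,w,hh=cv2.boundingRect(pl);sub=(b[y+8:y+hh-8,x+8:x+w-8]==0).astype(np.uint8)
ys,xs=np.nonzero(sub);print('hole',xs.mean()+x+8,ys.mean()+y+8,len(xs),xs.min()+x+8,xs.max()+x+8,ys.min()+y+8,ys.max()+y+8)
hole=(xs.mean()+x+8,ys.mean()+y+8)
E=atz(W,hole,.11);C=atz(W,c,.107);P=atz(W,(225.5,123),.105);B=atz(W,(367,105),.11)
print('eye',E,'clip',C,'ptr',P,'barend',B)
bb=atz(W,(150,102.5),.11);u=(B-bb)[:2];u/=np.linalg.norm(u);print('u',u,np.degrees(np.arctan2(u[1],u[0])),'draw',(C-P)[:2]@u,'P-E',(P-E)[:2]@u, 'B-E',(B-E)[:2]@u)
cv2.imwrite('pics/w4.png',cv2.resize(W['image'][100:230,180:310],(600,600),interpolation=2)[:,:,::-1])
s=ctrl.observe();R=np.array(s['tool_rot']);print(s['tcp_pos'],R.T@(np.r_[E[:2],.11]-s['tcp_pos'])/.5, R.T@np.r_[u,0])
E
```

```text
red [279  92  20  25 455] [288.51868132 104.02857143]
((226.5, 187.0), (48.0, 47.0), 90.0) (203, 163, 48, 49)
hole 227.1952380952381 185.93809523809523 210 219 235 179 193
eye [0.5867793  0.11047977 0.11      ] clip [0.6752898  0.07207243 0.107     ] ptr [0.64498963 0.12502869 0.105     ] barend [0.69108858 0.00271405 0.11      ]
u [ 0.22370641 -0.97465658] -77.07317805572784 draw 0.05839250631760472 P-E -0.001158175333312441 B-E 0.12836922018296892
[0.59274681 0.08684778 0.25592807] [-0.00057247 -0.04867192  0.2918682 ] [-1.15829286e-02  9.99932883e-01 -2.53767859e-04]
```

View pics/w4.png

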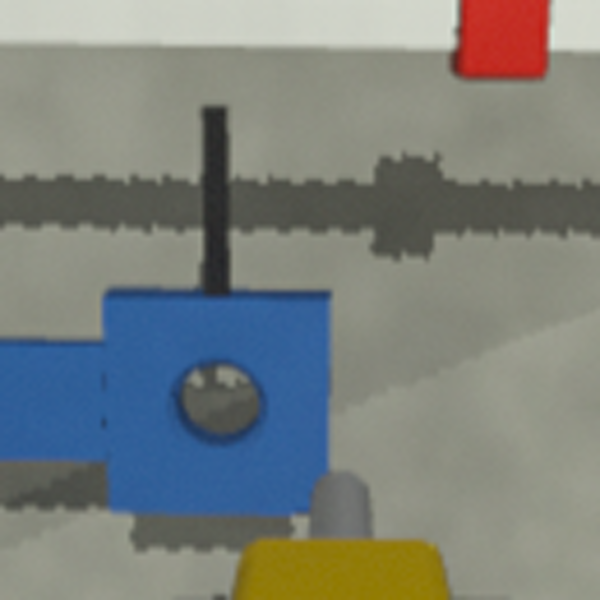

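```bash
python3 -m inch '[0,-0.03,0,0,0,0,1, 0,-0.054,0,0,0,0,1, 0,-0.054,0.04,0,0,0,1, 0,-0.054,0.07,0,0,0,1, 0,-0.054,0.076,0,0,0,1, 0,-0.054,0.076,0,0,0,1, 0,-0.054,0.076,0,0,0,1]'; python3 - <<'E'
from h import *
W=ctrl.get_image('wrist');S=ctrl.get_image('scene');D=ctrl.get_image('side');t=np.array(ctrl.observe()['tcp_pos'])
for p in (W,S,D): print('tip',proj(p,t-[0,0,.086]),'plate',proj(p,[.587,.113,.11]))
c0=cv2.resize(W['image'][150:230,190:270],(400,400),interpolation=2)
c1=cv2.resize(S['image'][170:230,250:310],(390,400),interpolation=2)
c2=cv2.resize(D['image'][165:205,250:310],(300,200),interpolation=2)
o=np.zeros((600,800,3),np.uint8);o[:400,:400]=c0;o[:400,405:795]=c1;o[400:,:300]=c2
cv2.imwrite('pics/m5.png',o[:,:,::-1])
E
```

```text
time_s: 9.6
tcp_pos: [0.5867, 0.1134, 0.2182]
tool_rot: [[0.972, 0.236, 0.001], [0.236, -0.972, 0.0], [0.001, 0.0, -1.0]]
ft_force: [-0.3, 0.1, -0.5]
opening: 0.296
gripper_force: 78.8
tip [251.50786017 205.25869465] plate [252.57006216 196.7727146 ]
tip [281.27051915 203.39959065] plate [280.50463893 210.2837079 ]
tip [273.46622112 182.34278991] plate [273.5091019  188.13669824]
```

View pics/m5.png

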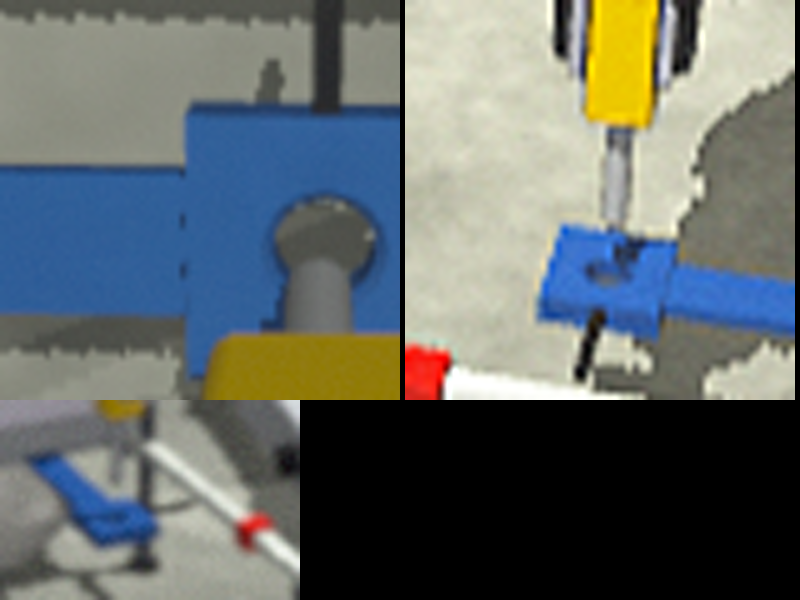

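```bash
python3 - <<'E'
from h import *
W=ctrl.get_image('wrist');S=ctrl.get_image('scene');D=ctrl.get_image('side');s=ctrl.observe();R=np.array(s['tool_rot'])
zt=s['tcp_pos'][2]-.086
for n,p,e,t in (('W',W,(255.2,198),(253.8,205.6)),('S',S,(281.5,210.2),(282.3,204)),('D',D,(273.6,189),(273.6,182))):
    E=atz(p,e,.11);T=atz(p,t,zt);print(n,E.round(4),T.round(4),'tool mm',(R.T@(E-T)*1e3).round(1))
print(tri([(W,(255.2,198)),(S,(281.5,210.2)),(D,(273.6,189))]),tri([(W,(253.8,205.6)),(S,(282.3,204)),(D,(273.6,182))]),s['tcp_pos'])
E
```

```text
W [0.5863 0.1109 0.11  ] [0.5866 0.1122 0.132 ] tool mm [-0.5  1.2 22. ]
S [0.5855 0.1152 0.11  ] [0.5875 0.1169 0.132 ] tool mm [-2.3  1.2 22. ]
D [0.5856 0.1063 0.11  ] [0.5879 0.1168 0.132 ] tool mm [-4.7  9.7 22. ]
(array([0.58567242, 0.11231227, 0.10815246]), [[-1.8, -0.3], [-1.1, 0.3], [-0.4, -0.3]]) (array([0.58701558, 0.11457594, 0.13236398]), [[-2.8, -1.0], [-0.8, -0.5], [-0.1, 0.2]]) [0.58642953 0.11380935 0.2179765 ]
```

```bash
python3 -m inch '[-0.002,0.0025,0,0,0,0,1, -0.002,0.0025,0.02,0,0,0,1, -0.002,0.0025,0.04,0,0,0,1, -0.002,0.0025,0.055,0,0,0,1, -0.002,0.0025,0.07,0,0,0,1, -0.002,0.0025,0.07,0,0,0,1]'
```

```text
time_s: 10.65
tcp_pos: [0.5854, 0.1123, 0.1821]
tool_rot: [[0.972, 0.236, -0.001], [0.236, -0.972, -0.0], [-0.001, 0.0, -1.0]]
ft_force: [-0.1, 0.0, -0.4]
opening: 0.3
gripper_force: 78.8
```

Tip is about 14 mm into the eye with no contact force. Going deeper, then checking before the draw.

```bash
python3 -m inch '[0,0,0.02,0,0,0,1, 0,0,0.04,0,0,0,1, 0,0,0.054,0,0,0,1, 0,0,0.054,0,0,0,1, 0,0,0.054,0,0,0,1, 0,0,0.054,0,0,0,1]' 110; python3 - <<'E'
from h import *
W=ctrl.get_image('wrist');S=ctrl.get_image('scene');D=ctrl.get_image('side')
c1=cv2.resize(S['image'][150:250,220:320],(400,400),interpolation=2)
c2=cv2.resize(D['image'][140:220,235:315],(280,280),interpolation=2)
o=np.zeros((600,800,3),np.uint8);o[:320,:400]=cv2.resize(W['image'][60:220,150:350],(400,320));o[:400,405:]=c1[:,:395];o[320:,:280]=c2
cv2.imwrite('pics/m6.png',o[:,:,::-1])
E
```

```text
time_s: 11.4
tcp_pos: [0.5859, 0.1123, 0.1561]
tool_rot: [[0.972, 0.236, 0.001], [0.236, -0.972, 0.0], [0.001, -0.0, -1.0]]
ft_force: [-1.1, -0.4, -1.2]
opening: 0.287
gripper_force: 107.9
```

View pics/m6.png

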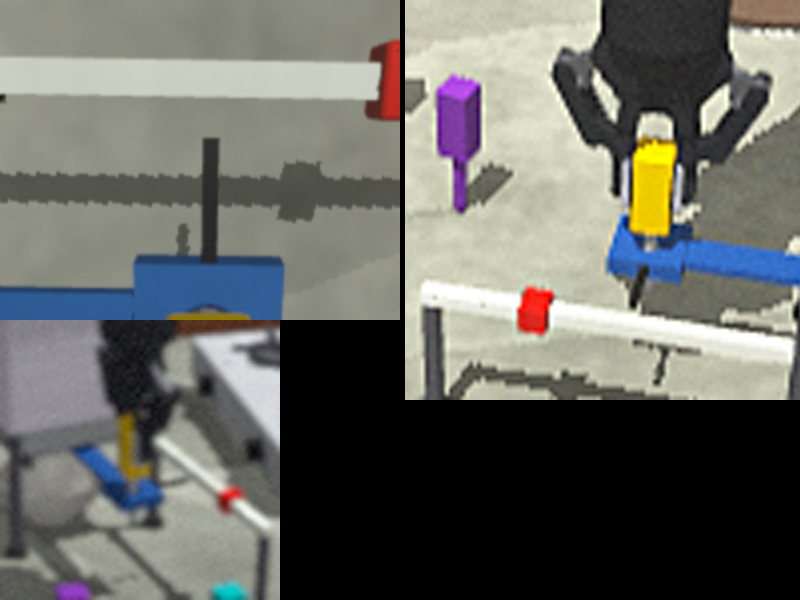

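The rod is down through the eye with no force on it, and the gate is still shut. Now drawing.

```bash
python3 -m inch '[0,0.012,0,0,0,0,1, 0,0.024,0,0,0,0,1, 0,0.036,0,0,0,0,1, 0,0.048,0,0,0,0,1, 0,0.06,0,0,0,0,1, 0,0.072,0,0,0,0,1, 0,0.084,0,0,0,0,1, 0,0.096,0,0,0,0,1, 0,0.108,0,0,0,0,1, 0,0.116,0,0,0,0,1, 0,0.116,0,0,0,0,1, 0,0.116,0,0,0,0,1]'; cat > chk.py <<'E'
from meas import *
W,h,c=m()
x=int(c[0]);v=h[:,:,2]
# dark thin vertical pointer: rows below the clip, look for 5-14 px wide dark runs near the clip column
for r in range(int(c[1])+16,int(c[1])+70,6):
    d=np.nonzero((v[r,x-80:x+80]<60))[0]+x-80
    runs=np.split(d,np.nonzero(np.diff(d)>1)[0]+1) if len(d) else []
    print(r,[(int(q[0]),int(q[-1])) for q in runs if 3<=len(q)<=16])
s=ctrl.observe();print(s['time_s'],s['tcp_pos'],s['ft_force'],s['gripper_force'])
E
python3 chk.py
```

```text
time_s: 13.05
tcp_pos: [0.5985, 0.0573, 0.1557]
tool_rot: [[0.972, 0.237, -0.002], [0.237, -0.972, 0.003], [-0.001, -0.003, -1.0]]
ft_force: [-3.4, 6.2, 3.0]
opening: 0.293
gripper_force: 108.7
red [ 243   79   31   40 1190] [257.68319328  98.16302521]
114 []
120 []
126 []
132 [(245, 251)]
138 [(245, 251)]
144 [(244, 251)]
150 [(244, 251)]
156 [(244, 251)]
162 [(244, 251)]
13.1 [0.59856017 0.05732833 0.15572758] [-4.48324047  6.78468175  2.24376102] 108.670814037323
```

```bash
python3 - <<'E'
from h import *
W=ctrl.get_image('wrist');u=np.array([.2237,-.9747])
for zc in(.115,.105):
  for zp in (.11,.102): print(zc,zp,(atz(W,(258,98),zc)-atz(W,(248,131),zp))[:2]@u)
# bar direction
g=cv2.cvtColor(W['image'],cv2.COLOR_RGB2HSV);m=(g[:,:,1]<30)&(g[:,:,2]>190);
pts=[(c,np.nonzero(m[60:125,c])[0].mean()+60) for c in list(range(60,235,10))+list(range(282,330,8)) if m[60:125,c].sum()>4]
X=np.array([atz(W,p,.11)[:2] for p in pts]);k=np.polyfit(X[:,1],X[:,0],1);print(pts[0],pts[-1],k,np.std(X[:,0]-np.polyval(k,X[:,1])))
E
```

```text
0.115 0.11 0.0055180357034905776
0.115 0.102 0.005681549810669862
0.105 0.11 0.005635819791196209
0.105 0.102 0.005799333898375492
(60, np.float64(95.5)) (322, np.float64(100.0)) [-0.22661482  0.69120154] 0.00010447149447308895
```

```bash
python3 -m inch '[0,0.006,0,0,0,0,1, 0,0.011,0,0,0,0,1, 0,0.011,0,0,0,0,1, 0,0.011,0,0,0,0,1, 0,0.011,0,0,0,0,1, 0,0.011,0,0,0,0,1]'; python3 chk.py; python3 - <<'E'
from h import *
W=ctrl.get_image('wrist');S=ctrl.get_image('scene')
b=blobs(S,(0,170,90),(4,255,255),(200,190,300,260));print(b)
h=cv2.cvtColor(W['image'],cv2.COLOR_RGB2HSV);bl=cv2.inRange(h,(100,120,60),(120,255,255));ys,xs=np.nonzero(bl);print('blue rows',ys.min(),'cols at top',xs[ys<ys.min()+15].min(),xs[ys<ys.min()+15].max())
E
```

```text
time_s: 13.9
tcp_pos: [0.5997, 0.0522, 0.1556]
tool_rot: [[0.971, 0.237, -0.002], [0.237, -0.971, 0.003], [-0.002, -0.004, -1.0]]
ft_force: [-4.2, 7.3, 3.3]
opening: 0.29
gripper_force: 108.8
red [ 234   79   31   40 1176] [248.62670068  97.9744898 ]
113 []
119 []
125 []
131 [(245, 251)]
137 [(245, 251)]
143 [(244, 251)]
149 [(244, 251)]
155 [(244, 251)]
161 [(244, 251)]
13.95 [0.59971737 0.05223419 0.15563801] [-4.51319522  7.12632765  2.31757883] 108.76471281051636
[([251.8, 227.0], [248, 222, 9, 11, 77])]
blue rows 188 cols at top 68 284
```

```bash
python3 - <<'E'
from rig import ctrl
print(ctrl.hand_in())
E
```

```text
the job is handed in; nothing more can be done
None
```

I handed the job in at about 14 s, with the pin still gripped (about 109 N) and its rod about 40 mm down through the eye. The last wrist image put the pointer within about 0.5 mm of the clip's middle. The rig returned no verdict, and I did not re-check the bowl, pestle, cup, jar, tin and mug at the end.

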